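# Shut the purge-gas valve and hold the filter cap home

## Task

On the small gas manifold on the lab bench, first close the yellow quarter-turn valve fully, so that its handle lies across the pipe. Then turn the blue knurled filter cap until the hidden keyway inside it drops over the pin, and push it fully home, flush on its seat, against the spring. Finish while still holding the cap pushed home, with the valve still shut and the other things on the bench left alone.

Things in the scene. Friction and masses are not known exactly. Their poses are not given: they have to be found in the camera images.
- manifold: Fixed gas manifold: steel base plate 85 (x) x 300 (y) mm, aluminium block on it up to 35 mm, brass end fittings (320 mm long in all). Origin: centre of the underside, on the bench. Own y runs along the pipe, z up. Filter seat at y = +80 mm, brass valve at y = -75 mm, round gauge 54 mm high between them.
- seat (a point): Centre of the filter seat on the manifold: top face of a steel flange 64 mm in diameter, 70 mm above the bench, axis vertical. A spigot 28 mm in diameter rises 26 mm from it. A pin 6 mm thick sticks out 5.5 mm sideways from the spigot, its top 10 mm above the seat, in the shadow under the cap.
- cap: Loose knurled filter cap, 105 to 195 g. Origin: centre of its underside, z up its axis. Black skirt 48 mm in diameter from 0 to 30 mm, then blue knurled head 50 mm in diameter up to the flat closed top at 48 mm. It starts over the spigot (1.2 mm play all round), upright on a sprung poppet, its underside 10.5 mm above the seat. Home = underside on the seat.
- cap_head (a point): On the cap's axis at the middle of the knurled blue head, 39 mm above the cap's underside. The hidden keyway is a groove 13 mm wide inside the skirt; no mark outside nor this frame's axes tell where. At the start it is reached by turning the cap clockwise (from above) 0.45 to 1.9 rad; within 0.2 rad of it the cap goes down, elsewhere the pin stops it 10 mm above the seat.
- poppet (a joint): Travel (m) of the sprung poppet (18 mm in diameter) in the spigot's top, under the cap: 0 = fully up, 0.0105 = cap home. It pushes the cap up with 2.7 N at the top and 9 N when home, so the cap rises again when let go and must be held down.
- valve (a joint): Angle of the yellow valve handle: 0 = open stop (handle along the pipe, pointing along the manifold's own -y), 1.57 = closed stop (across the pipe, pointing along the manifold's own -x). It closes clockwise seen from above, about a vertical axis. Stays where it is left; needs about 0.12 N m.
- valve_grip (a point): Middle of the valve handle's yellow sleeve, 75 mm from the valve axis, 93 mm above the bench. The sleeve is 16 mm wide, 12 mm thick and runs 40 to 105 mm from the axis. The space beneath is free down to the block (35 mm) and the brass end fitting (33 mm).
- valve_hinge (a point): Valve axis (vertical) at the handle's height, 93 mm above the bench; fixed on the manifold. The brass valve body under it is 34 x 44 mm and 65 mm high, with a round neck up to 75 mm.
- board: Bystander: green circuit board 75 x 55 mm on brass standoffs, about 22 mm high, loose. Origin under its centre.
- magnifier: Bystander: black hand magnifier lying flat, lens ring 90 mm in diameter, 12 mm high, handle 100 mm long towards its -x. Origin under the lens centre.
- jar: Bystander: small glass jar, 44 mm in diameter, 45 mm high, beside the manifold on its +x side. Origin under its centre.
- wrench: Bystander: steel wrench 140 mm long lying flat beside the manifold on its -x side, near the filter. Origin under its middle.
- multimeter: Bystander: yellow hand multimeter 170 x 80 mm, 40 mm high, lying flat. Origin under its centre.
- mug: Bystander: white mug 80 mm in diameter, 95 mm high. Origin under its centre.

How it is judged (in metres and radians):
On the way, in this order (a step that is already met when the one before it is completed fails the run):
1. the valve is fully closed (value of joint valve above 1.45 rad), for 0.2 s.
2. with the valve shut, the cap's keyway is over the pin and the cap is pushed home (z of cap in the frame of seat below 0.002 m and horizontal distance between cap and seat below 0.003 m and angle between cap's own z axis and vertical below 0.06 rad and value of joint valve above 1.45 rad), for 0.3 s.
At the end, for the whole second after the job is handed in: The valve handle is within about 7 degrees of its closed stop (joint above 1.45 rad), and the cap is held by the gripper's fingers (contact above 3 N) fully home: underside less than 2 mm above the seat, centred within 3 mm, upright within 0.06 rad (all of step 2 and contact force between the fingers and cap above 3 N); the arm keeps its last pose, push and grip.
It fails at once if a bystander is pushed more than 30 mm (distance of any of board, magnifier, jar, wrench, multimeter, mug from where it was at the start of the episode above 0.03 m).
It also fails if it takes over 61 s, if anything falls off the work surface, if the arm or the gripper's body presses on something with over 40 N, if the wrist force passes 120 N, or if a joint passes its speed limit or range.

## Robot

A 6-joint arm with a two-finger parallel gripper is mounted at the origin on the work surface. World frame = base frame: x ahead of the robot, y to its left, z up, the work surface at z = 0. Lengths are in m, angles in degrees, forces in N, time in s.
With the tool pointing down it reaches from about 0.35 to 0.775 m from the base axis. Payload 5.5 kg.
Tool frame: the origin (TCP) lies at the very end of the fingers, on their centre line; the grasp point (between the pads) lies 19 mm behind it; z points along the fingers, y is the direction in which the jaws open and shut (so a half turn about z gives the same grasp; the last joint's range is limited). The gripper opens to 85 mm and grips with 20 to 120 N. Pads are 22 mm wide; open, the fingers measure 114 mm over their backs; the gripper's body (76 mm by 85 mm) begins 54 mm behind the grasp point. The pads swing forward as they close: fully open they stand 13 mm farther back than shut.
Start: joints at [59.668, 17.945, 2.641, 74.691, 0, 82.002], TCP at [0.219, 0.532, 0.231] pointing down, gripper open.
Joint ranges: [-158.12, 158.12], [-49.38, 96.58], [-58.88, 72.47], [-126.05, 133.96], [-84.25, 85.87], [-180, 180]. Speed limits (degrees/s): [147.25, 147.25, 180, 180, 180, 180].

## Interface

Orientations are given as [roll, pitch, yaw] about the fixed x, y, z axes, in that order (R = Rz(yaw) Ry(pitch) Rx(roll)).
In Python, from station import get_obs, vision, workorder, nets gives the robot as it stands.
- The arm moves only by the tool send_rows, never from a script. Its argument "targets" is a list that holds one entry, the list of rows, each a list of 7 numbers: the shift along the tool's x, y, z in mm, then the turn, a rotation vector about the tool's x, y, z in degrees, then the opening, from 0 (shut) to 1 (fully open). A call has 1 to 12 rows; each row is the pose to reach, as a shift and turn from the pose commanded when the call began, along the tool's axes at that moment; what a row does not reach only later rows make up. A row lasts 1/12 s, in which the tool goes at most 41.7 mm and 7.16 degrees, less where a joint would pass 70% of its speed; a pose out of reach is approached as far as the arm can. A call with a gripper value outside its range is refused whole. The fingers move at their own pace and stop on an object; the grip force is fixed at half the most. Time passes only in rows, so rows that repeat a pose let the fingers close. It gives the time, the measured TCP pose, the force and the opening at its end, in the units of the state.
- get_obs(): the state, without advancing time (a new reading comes with each control period).
- vision.capture(name): name is "side" or "top" or "wrist"; returns the picture (400x640x3 uint8, blue, green, red); there is no depth.
- vision.camera_info(name): a dict with "camera_matrix" (3x3 intrinsics, pixels), "R" (3x3) and "t" (3): a world point X has camera coordinates R X + t; the wrist camera has in their place "hand_eye" (4x4, takes a point from camera to tool coordinates, whose origin is the TCP and whose axes are the flange's). Camera axes: x right, y down, z forward; pixel columns grow to the right and rows downward; lengths in m; the calibration is good to about 2 mm. A picture is of the moment at which its call begins: read the wrist's pose just before it. camera_info takes no time and is no camera call.
- workorder.finish_job(): hands the job in, once; it reports no verdict.
Trained networks look in the newest picture that a camera, given by its name, has taken for a name from the list of things; names that differ only in an ending like _2 or _b are one class to them, and where a whole thing is asked for, a point or a joint stands for the part that bears it (a point fixed in the world has none). Each returns a list of dicts, best first, with "p" (0 to 1); they miss things now and then, are a little off and sometimes report something else, mostly with a low value. They report only what shows in the picture. A call takes as long as a camera call.
- nets.regions_of(camera, name): "mask" (400x640 bool, what is visible of it) and "box" ([left, top, width, height] in pixels, round what is visible of it).
The state is a dict: "clock": time; "joint_pos": joint angles; "dq": joint speeds; "joint_torque": joint torques, N m; "tcp_pos": TCP position; "eef_rot": TCP orientation; "ft_force": force on the tool from outside, world axes, zero at the start; "moment": the same for the moment, N m; "grip_width": finger opening in m.
Only numpy, scipy, OpenCV 4.12 (cv2) and the standard library are available. Lean on these libraries where they do the work, as an engineer would, in place of code of your own. Each camera call takes 0.05 s, during which the arm holds its last target.

## Working session

There is one attempt and no reset: what is moved stays moved. The work goes in short steps, Python scripts to look and compute and a tool call to move; the robot and the scene stay as the last step left them, time stands still between calls to the robot, and variables do not carry over. Pictures are saved under pics/ and viewed, and the job is handed in when it is done.

Besides the shell and the picture viewer there is one more tool, called as name([rows], argument=value, ...), one row to a line, values as JSON. send_rows: Moves the arm, as the interface text tells. Its arguments: {"type":"object","properties":{"targets":{"type":"array","items":{"type":"array","items":{"type":"array","items":{"type":"number"}}}}},"required":["targets"]}

```bash
ls; mkdir -p pics; python3 - <<'E'
from station import get_obs, vision, workorder, nets
import cv2
print(get_obs())
for n in ["side","top","wrist"]:
    im=vision.capture(n); cv2.imwrite(f"pics/{n}0.png",im)
    i=vision.camera_info(n); print(n,{k:(v.tolist() if hasattr(v,'tolist') else v) for k,v in i.items()})
E
```

```text
pics
{'clock': 0.0, 'joint_pos': array([5.96673064e+01, 1.79894100e+01, 2.57670698e+00, 7.46916433e+01,
       1.31866646e-05, 8.20022545e+01]), 'dq': array([ 0.01583283, -0.12863822,  0.03093188, -0.00788412,  0.06589341,
        0.01681864]), 'joint_torque': array([ 3.82471017e-04, -4.80624747e+01,  2.98535961e+01,  1.95807073e-02,
        2.11884117e-05, -2.66213313e-06]), 'tcp_pos': array([0.21824799, 0.53140755, 0.23042081]), 'eef_rot': array([-1.79896670e+02, -1.45311914e-02,  1.57665039e+02]), 'ft_force': array([ 0.60396973,  0.38191596, -0.47445212]), 'moment': array([-0.03045764, -0.01693938, -0.01772137]), 'grip_width': 0.08515552649374988}
side {'camera_matrix': [[393.15729328984753, 0.0, 314.4414526147468], [0.0, 393.15729328984753, 194.56616029364721], [0.0, 0.0, 1.0]], 'R': [[0.9942745576778074, -0.10587436703557299, -0.014447226703328762], [-0.07574148037996126, -0.6029209778717493, -0.7941974078225298], [0.07537461180299734, 0.790744530709502, -0.60748806988167]], 't': [-0.5621666446097028, 0.12337772290057476, 0.966362866473058]}
top {'camera_matrix': [[436.9182041112407, 0.0, 313.6770600291171], [0.0, 436.9182041112407, 195.3640110951176], [0.0, 0.0, 1.0]], 'R': [[0.018038577484843932, -0.9997894467624259, -0.00978119955865245], [-0.9970650013552564, -0.017259700647607987, -0.07458877801652068], [0.07440425253146574, 0.011097967202954672, -0.9971664065386459]], 't': [0.006169885262102716, 0.5839492733072857, 1.2709660409243317]}
wrist {'camera_matrix': [[317.7859795168118, 0.0, 314.1188317902007], [0.0, 317.7859795168118, 201.66678581386725], [0.0, 0.0, 1.0]], 'hand_eye': [[7.27047333731576e-05, -0.9632937541459399, -0.268449507240084, 0.06757847181179749], [0.9999995839747423, 0.00031412795424741143, -0.0008563725654269463, 0.0009983768348607036], [0.000909265838025716, -0.2684493332959694, 0.9632933762299967, -0.1419238712498186], [0.0, 0.0, 0.0, 1.0]]}
```

View pics/side0.png

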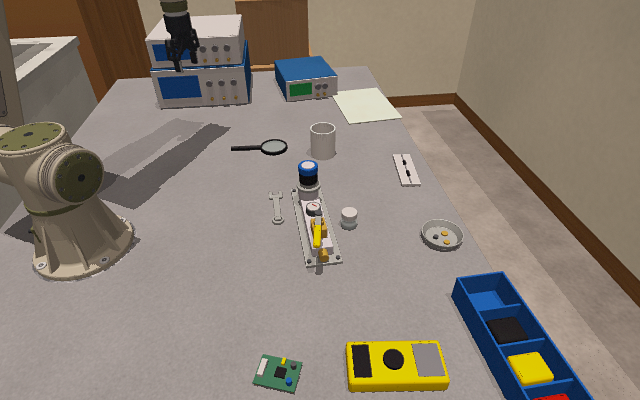

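View pics/top0.png

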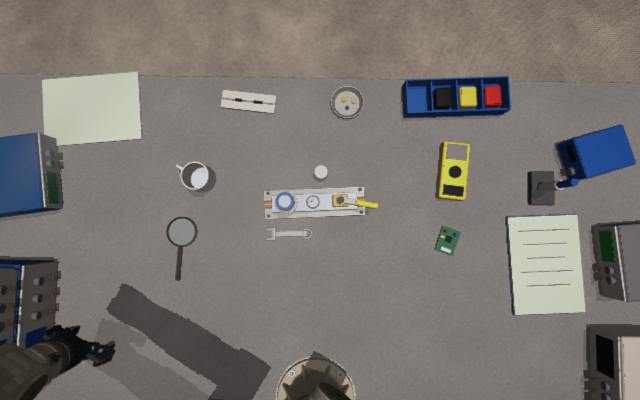

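View pics/wrist0.png

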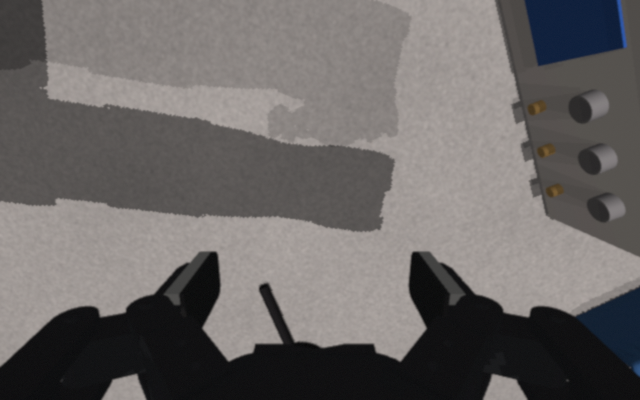

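```bash
cat > h.py <<'E'
import numpy as np, cv2
from scipy.spatial.transform import Rotation as Ro
from station import get_obs, vision, workorder, nets
def cam(n):
    i=vision.camera_info(n); K=np.array(i["camera_matrix"])
    if n!="wrist": return K,np.array(i["R"]),np.array(i["t"])
    o=get_obs(); H=np.array(i["hand_eye"]); T=np.eye(4); T[:3,:3]=Ro.from_euler('xyz',o['eef_rot'],degrees=True).as_matrix(); T[:3,3]=o['tcp_pos']
    M=np.linalg.inv(T@H); return K,M[:3,:3],M[:3,3]
def ray(c,uv,z):
    K,R,t=c; d=R.T@np.linalg.inv(K)@np.array([uv[0],uv[1],1.]); C=-R.T@t
    return C+d*(z-C[2])/d[2]
def proj(c,X):
    K,R,t=c; p=K@(R@np.asarray(X)+t); return p[:2]/p[2]
E
python3 - <<'E'
from h import *
im=vision.capture("top"); im2=vision.capture("side")
cv2.imwrite("pics/top1.png",cv2.resize(im[150:260,250:400],None,fx=5,fy=5,interpolation=cv2.INTER_CUBIC))
cv2.imwrite("pics/side1.png",cv2.resize(im2[150:280,250:370],None,fx=4.5,fy=4.5,interpolation=cv2.INTER_CUBIC))
for n in ["top","side"]:
    c=cam(n)
    for name in ["manifold","cap","valve"]+(["jar","wrench"] if n=="top" else []):
        r=nets.regions_of(n,name)
        for q in r[:2]:
            ys,xs=np.nonzero(q["mask"]); 
            if len(xs)==0: continue
            (ctr,sz,a)=cv2.minAreaRect(np.c_[xs,ys].astype(np.float32))
            print(n,name,round(q["p"],2),q["box"],xs.mean().round(1),ys.mean().round(1),ctr,sz,a,ray(c,(xs.mean(),ys.mean()),{"manifold":.02,"cap":.12,"valve":.093}.get(name,.01)).round(4))
E
```

```text
top manifold 0.92 [265.4, 186.6, 113.5, 33.3] 319.3 202.6 (320.29766845703125, 201.8412628173828) (29.252025604248047, 113.14832305908203) 87.75425720214844 [ 5.628e-01 -4.000e-04  2.000e-02]
top cap 0.58 [273.4, 194.5, 21.3, 16.6] 284.3 201.3 (284.0, 201.0) (18.0, 18.0) 90.0 [0.5588 0.0954 0.12  ]
top valve 0.72 [339.1, 196.6, 40.1, 11.9] 358.5 202.2 (357.6920166015625, 201.4440155029297) (39.98089599609375, 7.781516075134277) 10.304845809936523 [ 0.5616 -0.1097  0.093 ]
top jar 0.63 [316.9, 166.3, 9.0, 16.7] 320.7 173.1 (320.5, 173.0) (14.0, 13.0) 90.0 [ 0.6519 -0.0033  0.01  ]
top wrench 0.51 [265.9, 230.9, 40.5, 10.3] 286.7 233.9 (286.0, 234.5) (11.0, 38.0) 90.0 [0.4687 0.0947 0.01  ]
top wrench 0.42 [277.4, 192.0, 17.2, 18.4] 284.4 201.0 (284.5000305175781, 201.00001525878906) (17.8885440826416, 17.441329956054688) 26.56505012512207 [0.5663 0.1038 0.01  ]
side manifold 0.86 [292.1, 178.7, 48.4, 87.7] 314.8 226.4 (315.6346130371094, 222.67308044433594) (88.64449310302734, 36.6737174987793) 78.69007110595703 [ 0.5641 -0.024   0.02  ]
side cap 0.65 [297.0, 161.7, 21.4, 23.6] 307.3 172.2 (307.0, 172.5) (25.0, 18.0) 90.0 [0.5565 0.0703 0.12  ]
side valve 0.78 [314.1, 210.9, 9.0, 31.9] 317.2 229.5 (317.0724182128906, 228.97964477539062) (7.277468204498291, 36.101951599121094) 2.726310968399048 [ 0.5606 -0.1151  0.093 ]
```

View pics/top1.png

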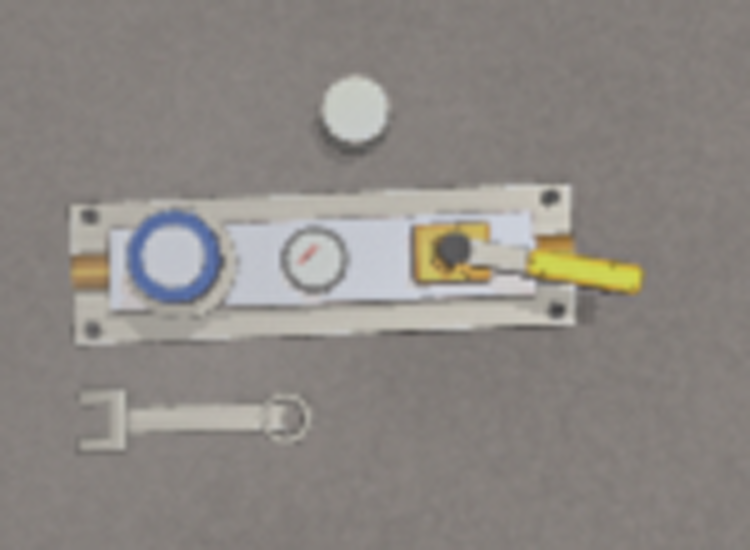

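View pics/side1.png

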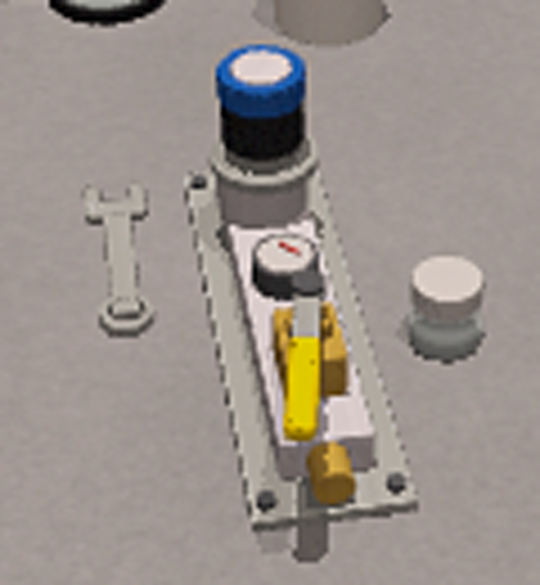

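```bash
python3 - <<'E'
from h import *
c=cam("top")
f=lambda u,v,z: ray(c,(250+(u+.5)/5-.5,150+(v+.5)/5-.5),z)
P=np.array([f(*p,.008) for p in [(70,206),(571,185),(575,325),(77,345)]]);print(P.round(4))
m=P.mean(0);print("ctr",m.round(4))
d=(P[0]+P[3]-P[1]-P[2])/2;print(np.linalg.norm(d[:2]),"yaw",np.degrees(np.arctan2(-d[0],d[1])))
y=d/np.linalg.norm(d)
print("seat",m+.08*y,"hinge",m-.075*y)
print("cap",f(174,257,.1285).round(4),"hub",f(455,250,.1).round(4))
print("sleeve",f(530,262,.099).round(4),f(640,278,.099).round(4))
s=cam("side")
g=lambda u,v,z: ray(s,(250+(u+.5)/4.5-.5,150+(v+.5)/4.5-.5),z)
print("side cap",g(261,67,.1285).round(4),"hub",g(308,292,.1).round(4),"slv",g(303,340,.099),g(299,432,.099))
E
```

```text
[[ 0.5959  0.1669  0.008 ]
 [ 0.6137 -0.1328  0.008 ]
 [ 0.53   -0.136   0.008 ]
 [ 0.5128  0.1605  0.008 ]]
ctr [0.5631 0.0147 0.008 ]
0.29865390830351957 yaw 3.354997940136861
seat [0.55840281 0.09452226 0.008     ] hinge [ 0.56747377 -0.06021209  0.008     ]
cap [0.5591 0.0945 0.1285] hub [ 0.5674 -0.0593  0.1   ]
sleeve [ 0.5615 -0.1011  0.099 ] [ 0.5537 -0.1621  0.099 ]
side cap [0.5596 0.0924 0.1285] hub [ 0.5673 -0.0732  0.1   ] slv [ 0.56090322 -0.107689    0.099     ] [ 0.55207175 -0.17024577  0.099     ]
```

```bash
cat >> h.py <<'E'
def rel(pos,yaw):
    o=get_obs(); R=Ro.from_euler('xyz',o['eef_rot'],degrees=True)
    T=Ro.from_euler('xyz',[180,0,yaw],degrees=True)
    return (R.inv().apply(np.array(pos)-o['tcp_pos'])*1000).round(1),(R.inv()*T).as_rotvec(degrees=True).round(1)
E
python3 - <<'E'
from h import *
print(rel([.5575,-.1343,.20],-97.6))
E
```

```text
(array([-566.7, -487.5,   31.3]), array([   0. ,    0. , -104.7]))
```

send_rows([
  [[-28,-24,0,0,0,-5,0.5],[-57,-49,0,0,0,-10.5,0.5],[-85,-73,0,0,0,-15.7,0.5],[-113,-98,5,0,0,-21,0.5],[-142,-122,5,0,0,-26,0.5],[-170,-146,5,0,0,-31.4,0.5],[-198,-171,8,0,0,-36.6,0.5],[-227,-195,10,0,0,-42,0.5],[-255,-219,12,0,0,-47,0.5],[-283,-244,15,0,0,-52.3,0.5],[-312,-268,17,0,0,-57.6,0.5],[-340,-293,20,0,0,-62.8,0.5]],
])

```text
clock: 1.65
tcp_pos: [0.4225, 0.13, 0.2117]
eef_rot: [-180.0, 0.1, -139.3]
ft_force: [1.7, 0.5, 0.5]
grip_width: 0.0424
```

```bash
python3 - <<'E'
from h import *
print(rel([.5575,-.1343,.20],-97.6),get_obs()['joint_pos'],get_obs()['grip_width'])
E
```

```text
(array([  70.1, -288.4,   11.8]), array([ -0.1,   0.1, -41.7])) [ 6.66600704e+00  3.61129017e+00 -1.78818967e+01  6.84223740e+01
  9.85996910e-03 -3.40625247e+01] 0.04243485297941442
```

send_rows([
  [[8,-32,1,0,0,-4.6,0.5],[16,-64,2,0,0,-9.2,0.5],[24,-96,4,0,0,-13.9,0.5],[31,-128,5,0,0,-18.5,0.5],[39,-160,7,0,0,-23,0.5],[47,-192,8,0,0,-27.8,0.5],[55,-224,9,0,0,-32.4,0.5],[62,-256,10,0,0,-37,0.5],[70,-288,12,0,0,-41.7,0.5],[70,-288,12,0,0,-41.7,0.5],[70,-288,12,0,0,-41.7,0.5]],
])

```text
clock: 2.57
tcp_pos: [0.5556, -0.1345, 0.1986]
eef_rot: [180.0, 0.0, -98.0]
ft_force: [-0.8, -0.2, 0.5]
grip_width: 0.0428
```

```bash
python3 - <<'E'
from h import *
c=cam("wrist");im=vision.capture("wrist")
print(get_obs()['tcp_pos'],get_obs()['eef_rot'],get_obs()['joint_pos'])
hg=np.array([.5674,-.060,.093])
for r in (0,.04,.075,.105):
    a=np.radians(-97.6); p=proj(c,hg+[r*np.cos(a),r*np.sin(a),.006]); print(p); cv2.circle(im,tuple(int(v) for v in p),3,(0,0,255),-1)
cv2.imwrite("pics/w1.png",im)
E
```

```text
[ 0.55499948 -0.13320089  0.19878604] [ 1.79930412e+02  3.77802350e-02 -9.79558962e+01] [-2.15639781e+01  1.81567419e+01 -1.64280407e+00  7.02769777e+01
  2.03469595e-02 -1.03608118e+02]
[313.18939325 286.92296685]
[312.79241684 243.3093949 ]
[312.4173278  202.10046658]
[312.07284097 164.25363015]
```

View pics/w1.png

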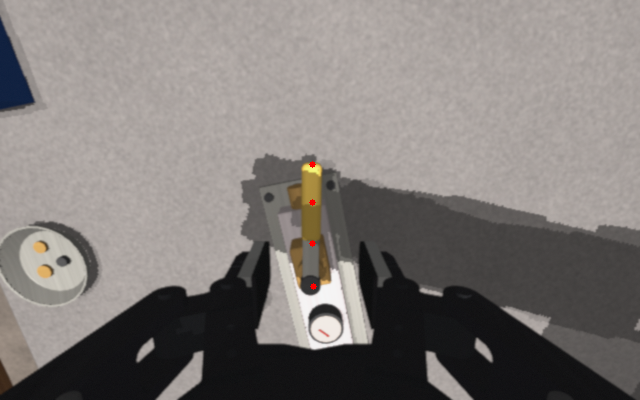

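send_rows([
  [[0,-1,30,0,0,0,0.5],[0,-2,60,0,0,0,0.5],[0,-2,90,0,0,0,0.5],[0,-2,115,0,0,0,0.5],[0,-2,126,0,0,0,0.5],[0,-2,126,0,0,0,0.4],[0,-2,126,0,0,0,0.3],[0,-2,126,0,0,0,0.3]],
])

```text
clock: 3.28
tcp_pos: [0.5585, -0.1331, 0.0752]
eef_rot: [-179.8, -0.0, -97.8]
ft_force: [-0.0, -0.1, 0.1]
grip_width: 0.0257
```

```bash
python3 - <<'E'
from h import *
im=vision.capture("wrist")
o=get_obs();print(o['tcp_pos'],o['eef_rot'],o['joint_pos'],o['ft_force'],o['grip_width'])
cv2.imwrite("pics/w2.png",im)
# arc plan, constant tool frame at start
hg=np.array([.5674,-.060]); yaw0=-98.0; p0=o['tcp_pos'][:2]
for d in range(0,90,7):
    a=np.radians(-97.6-d); p=hg+.075*np.array([np.cos(a),np.sin(a)])
    print(d,rel([p[0],p[1],.072],-97.6-d)[0],p.round(4))
E
```

```text
[ 0.55878087 -0.13330201  0.07545794] [-1.79799318e+02 -3.88592126e-02 -9.78101314e+01] [-2.14277102e+01  2.29975200e+01 -1.27852571e+01  5.40130332e+01
  9.48197989e-03 -1.03617630e+02] [ 0.06011772 -1.09279685  0.05899817] 0.02540127095009464
0 [1.2 1.2 3.5] [ 0.5575 -0.1343]
7 [ 0.7 10.3  3.4] [ 0.5485 -0.1326]
14 [-1.  19.3  3.4] [ 0.5398 -0.1297]
21 [-3.7 28.1  3.4] [ 0.5315 -0.1258]
28 [-7.4 36.4  3.3] [ 0.5237 -0.121 ]
35 [-12.2  44.2   3.3] [ 0.5166 -0.1152]
42 [-17.9  51.4   3.3] [ 0.5103 -0.1086]
49 [-24.4  57.9   3.2] [ 0.5048 -0.1013]
56 [-31.6  63.5   3.2] [ 0.5002 -0.0933]
63 [-39.5  68.1   3.2] [ 0.4967 -0.0849]
70 [-47.9  71.8   3.2] [ 0.4941 -0.0761]
77 [-56.7  74.4   3.2] [ 0.4927 -0.0671]
84 [-65.7  76.    3.1] [ 0.4924 -0.0579]
```

View pics/w2.png

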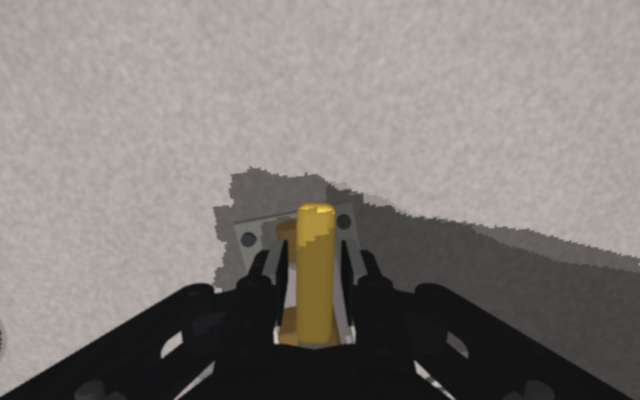

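send_rows([
  [[0.5,10,3,0,0,7,0.3],[-1,19,3,0,0,14,0.3],[-3.5,28,3,0,0,21,0.3],[-7.5,36.5,3,0,0,28,0.3],[-12,44,3,0,0,35,0.3],[-18,51.5,3,0,0,42,0.3],[-24.5,58,3,0,0,49,0.3],[-31.5,63.5,3,0,0,56,0.3],[-39.5,68,3,0,0,63,0.3],[-48,72,3,0,0,70,0.3],[-52,73,3,0,0,74,0.3],[-52,73,3,0,0,74,0.3]],
])

```text
clock: 4.33
tcp_pos: [0.4934, -0.0715, 0.0723]
eef_rot: [-179.9, 0.2, -171.9]
ft_force: [-0.3, 1.2, -0.2]
grip_width: 0.0256
```

```bash
python3 - <<'E'
from h import *
im=vision.capture("wrist")
o=get_obs();print(o['tcp_pos'],o['eef_rot'],o['joint_pos'],o['ft_force'],o['grip_width'])
cv2.imwrite("pics/w3.png",im)
hg=np.array([.5674,-.060])
for d in range(70,95,3):
    a=np.radians(-97.6-d); p=hg+.075*np.array([np.cos(a),np.sin(a)])
    print(d,*rel([p[0],p[1],.072],-97.6-d),p.round(4))
E
```

```text
[ 0.49329873 -0.07171815  0.07197632] [-1.79926921e+02  1.71043609e-01 -1.71702367e+02] [-1.75124036e+01  1.57244099e+01 -2.41105254e+01  4.99792661e+01
  8.68113790e-03 -2.58099139e+01] [-0.38773566  0.37719523  0.20835647] 0.025994934040029238
70 [-0.2 -4.5 -0. ] [-0.1  0.2 -4.1] [ 0.4941 -0.0761]
73 [-0.  -0.5 -0. ] [-0.1  0.2 -1.1] [ 0.4934 -0.0722]
76 [-0.1  3.4 -0. ] [-0.1  0.2  1.9] [ 0.4929 -0.0684]
79 [-0.3  7.3 -0. ] [-0.1  0.2  4.9] [ 0.4925 -0.0644]
82 [-0.7 11.2 -0. ] [-0.1  0.2  7.9] [ 0.4924 -0.0605]
85 [-1.4 15.1 -0. ] [-0.1  0.2 10.9] [ 0.4925 -0.0566]
88 [-2.2 18.9 -0. ] [-0.1  0.2 13.9] [ 0.4928 -0.0527]
91 [-3.3 22.7 -0. ] [-0.   0.2 16.9] [ 0.4932 -0.0488]
94 [-4.5 26.4 -0. ] [-0.   0.2 19.9] [ 0.4939 -0.0449]
```

View pics/w3.png

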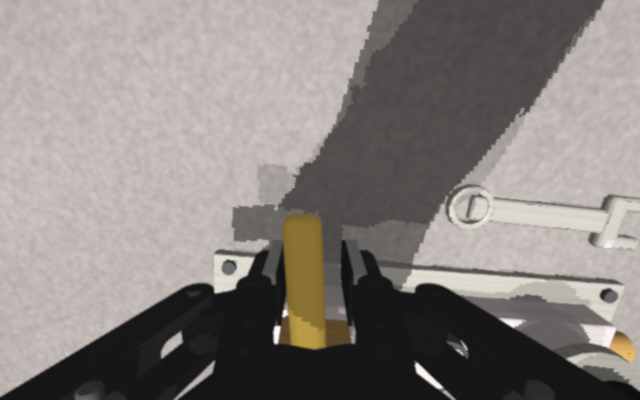

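send_rows([
  [[0,3.5,0,0,0,2,0.3],[0,7,0,0,0,5,0.3],[-0.5,9,0,0,0,6.5,0.3],[-0.7,11,0,0,0,8,0.3],[-0.7,11,0,0,0,8,0.3]],
])

```text
clock: 4.8
tcp_pos: [0.4924, -0.0617, 0.0714]
eef_rot: [-179.9, 0.1, -179.8]
ft_force: [0.9, -1.9, 2.1]
grip_width: 0.0256
```

send_rows([
  [[0,1,0,0,0,0,0.3],[0,2,0,0,0,0,0.3],[0,2,0,0,0,0,0.3]],
])

```text
clock: 5.05
tcp_pos: [0.4925, -0.0614, 0.0714]
eef_rot: [-179.7, 0.1, -179.8]
ft_force: [-0.9, -9.3, 3.6]
grip_width: 0.0258
```

send_rows([
  [[0,1,0,0,0,0,0.3],[0,1,0,0,0,0,0.3]],
])

```text
clock: 5.22
tcp_pos: [0.4925, -0.0613, 0.0714]
eef_rot: [-179.6, 0.1, -179.8]
ft_force: [-0.8, -12.1, 1.5]
grip_width: 0.0258
```

```bash
python3 - <<'E'
from h import *
c=cam("wrist");im=vision.capture("wrist")
hg=np.array([.5674,-.060,.093])
for r in (.05,.075,.105):
    a=np.radians(-176.65); p=proj(c,hg+[r*np.cos(a),r*np.sin(a),.006]); cv2.circle(im,tuple(int(v) for v in p),3,(0,0,255),-1)
cv2.imwrite("pics/w4.png",im)
t=vision.capture("top")
cv2.imwrite("pics/top2.png",cv2.resize(t[150:260,250:400],None,fx=5,fy=5,interpolation=cv2.INTER_CUBIC))
print(get_obs()['ft_force'])
E
```

```text
[  0.18961649 -12.14786736   2.11011572]
```

View pics/w4.png

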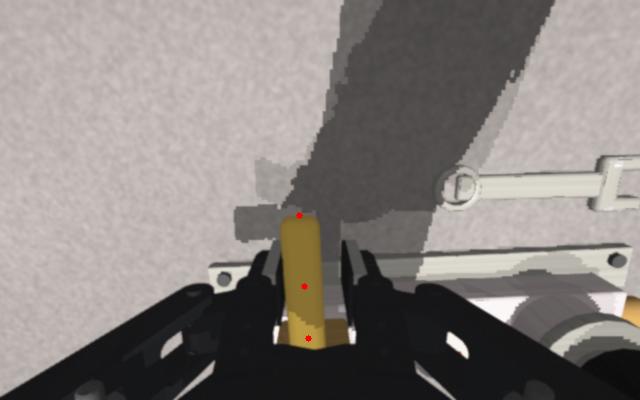

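send_rows([
  [[0,-3.5,0,0,0,0,0.3],[0,-7,0,0,0,0,0.3],[0,-7,0,0,0,0,0.35],[0,-7,-25,0,0,0,0.35],[0,-7,-60,0,0,0,0.5],[0,-7,-95,0,0,0,0.8],[0,-7,-115,0,0,0,1],[0,-7,-115,0,0,0,1]],
])

```text
clock: 5.98
tcp_pos: [0.4939, -0.065, 0.1902]
eef_rot: [-179.9, 0.4, -179.8]
ft_force: [0.3, -1.6, 0.9]
grip_width: 0.0768
```

```bash
python3 - <<'E'
from h import *
print(rel([.559,.094,.19],-150),get_obs()['joint_pos'])
E
```

```text
(array([-65.8, 158.8,   0.4]), array([ -0.2,   0.4, -29.8])) [-1.67732962e+01  1.00658598e+01 -1.35179635e+01  6.59656449e+01
  4.83247646e-02 -1.70017477e+01]
```

send_rows([
  [[-11,26,0,0,0,-5,1],[-22,53,0,0,0,-10,1],[-33,80,0,0,0,-15,1],[-44,106,0,0,0,-20,1],[-55,132,0,0,0,-25,1],[-66,159,0,-0.2,0.4,-30,1],[-66,159,0,-0.2,0.4,-30,1],[-66,159,0,-0.2,0.4,-30,1],[-66,159,0,-0.2,0.4,-30,1]],
])

```text
clock: 6.73
tcp_pos: [0.5559, 0.0946, 0.1843]
eef_rot: [179.6, -0.4, -149.8]
ft_force: [-0.4, 0.6, -0.6]
grip_width: 0.0854
```

```bash
python3 - <<'E'
from h import *
o=get_obs();c=cam("wrist");im=vision.capture("wrist")
print(o['tcp_pos'],o['eef_rot'],o['joint_pos'])
for k in range(24):
    a=k*np.pi/12; p=proj(c,[.559+.025*np.cos(a),.094+.025*np.sin(a),.1285]); cv2.circle(im,tuple(int(round(v)) for v in p),1,(0,0,255),-1)
cv2.imwrite("pics/w5.png",im)
t=vision.capture("top")
cv2.imwrite("pics/top3.png",cv2.resize(t[150:260,250:400],None,fx=5,fy=5,interpolation=cv2.INTER_CUBIC))
E
```

```text
[0.55591841 0.09459166 0.18427754] [ 179.64743651   -0.43564744 -149.82237244] [  1.44706894  18.16245844  -3.70308811  68.68593985   0.09975154
 -28.72969832]
```

View pics/w5.png

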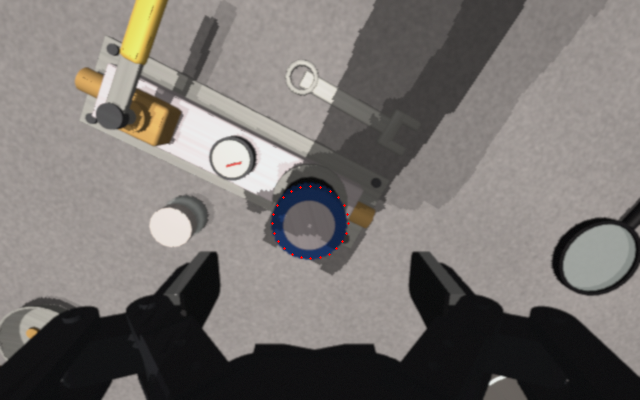

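View pics/top3.png

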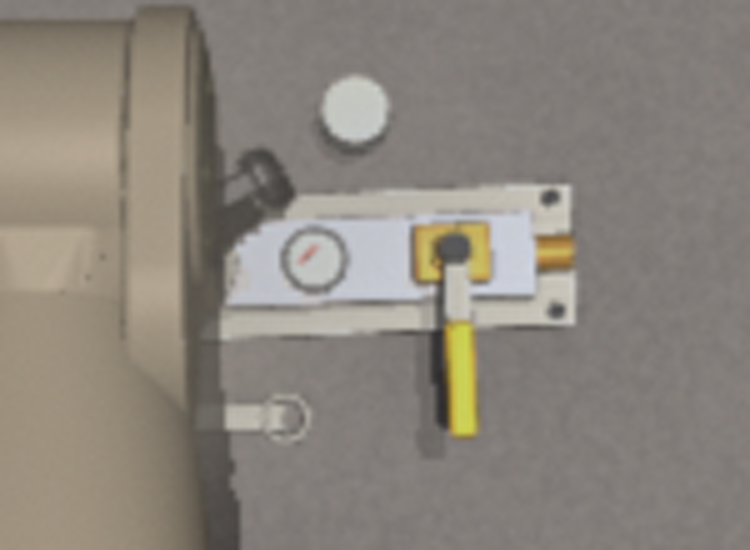

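```bash
python3 - <<'E'
from h import *
print(rel([.559,.094,.096],-150),get_obs()['joint_pos'])
E
```

```text
(array([-3.2, -1.8, 88.8]), array([ 0.3, -0.4,  0.1])) [  1.36406341  18.10339674  -3.70485825  68.68716949   0.09887238
 -28.72744312]
```

send_rows([
  [[-3,-2,15,0.3,-0.4,0,1],[-3,-2,35,0.3,-0.4,0,1],[-3,-2,60,0.3,-0.4,0,1],[-3,-2,80,0.3,-0.4,0,1],[-3,-2,88,0.3,-0.4,0,1],[-3,-2,88,0.3,-0.4,0,1],[-3,-2,88,0.3,-0.4,0,1]],
])

```text
clock: 7.42
tcp_pos: [0.5596, 0.0938, 0.0977]
eef_rot: [180.0, 0.1, -149.9]
ft_force: [-0.2, -0.7, 0.1]
grip_width: 0.0851
```

```bash
python3 - <<'E'
from h import *
o=get_obs();im=vision.capture("wrist")
print(o['tcp_pos'],o['eef_rot'],o['ft_force'])
cv2.imwrite("pics/w6.png",im)
t=vision.capture("side")
cv2.imwrite("pics/s6.png",cv2.resize(t[80:280,230:390],None,fx=3,fy=3,interpolation=cv2.INTER_CUBIC))
print(rel([.559,.094,.096],-150))
E
```

```text
[0.5595934  0.09378378 0.09765949] [ 1.79993557e+02  5.98216039e-02 -1.49904220e+02] [-0.21276785 -0.74428088  0.06065545]
(array([1.6, 0.8, 2.8]), array([-0.1,  0.2,  0.1]))
```

View pics/w6.png

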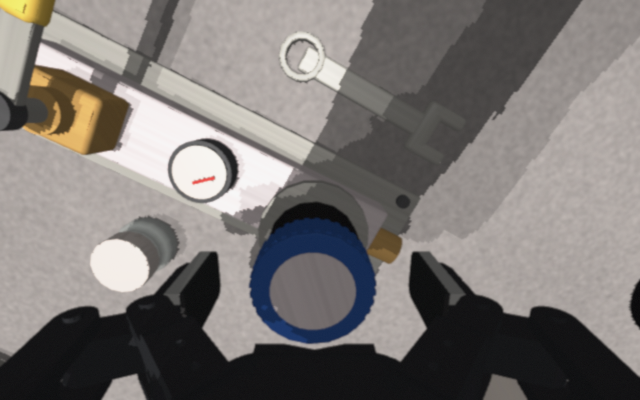

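View pics/s6.png

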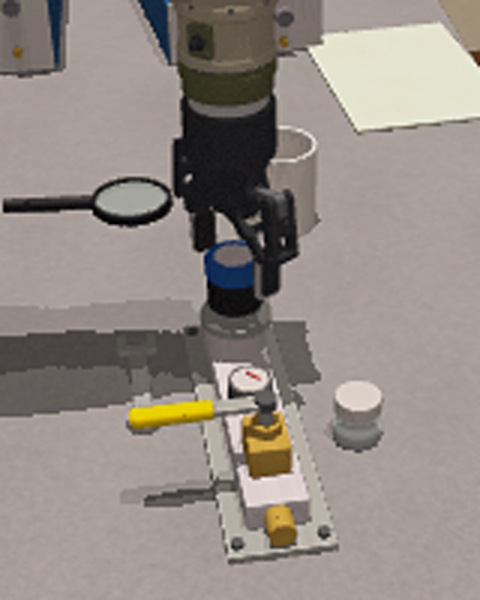

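send_rows([
  [[0,0,2,0,0,0,0.65],[0,0,2,0,0,0,0.6],[0,0,2,0,0,0,0.4],[0,0,2,0,0,0,0],[0,0,2,0,0,0,0],[0,0,2,0,0,0,0],[0,0,2,0,0,0,0]],
])

```text
clock: 8.1
tcp_pos: [0.5601, 0.0944, 0.0957]
eef_rot: [-180.0, 0.1, -149.8]
ft_force: [0.6, -0.1, 3.6]
grip_width: 0.0482
```

```bash
python3 - <<'E'
from h import *
o=get_obs();im=vision.capture("wrist")
print(o['tcp_pos'],o['eef_rot'],o['ft_force'],o['grip_width'])
cv2.imwrite("pics/w7.png",im)
E
```

```text
[0.5601219  0.0944453  0.09574004] [-1.79967120e+02  1.22414816e-01 -1.49833154e+02] [ 0.60019442 -0.14176929  3.64382837] 0.04820941338422876
```

View pics/w7.png

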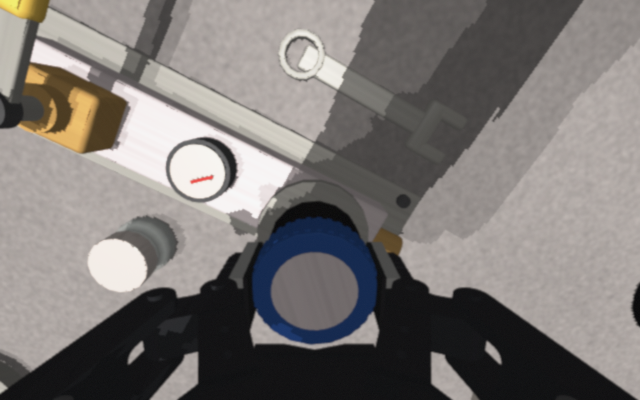

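send_rows([
  [[0,0,2,0,0,0,0],[0,0,3,0,0,5,0],[0,0,3,0,0,10,0],[0,0,3,0,0,15,0],[0,0,3,0,0,20,0],[0,0,3,0,0,20,0]],
])

```text
clock: 8.65
tcp_pos: [0.561, 0.0942, 0.0948]
eef_rot: [-180.0, 0.3, -170.0]
ft_force: [-1.4, -2.0, 15.4]
grip_width: 0.0483
```

send_rows([
  [[0,0,0,0,0,4,0],[0,0,0,0,0,8,0],[0,0,0,0,0,12,0],[0,0,0,0,0,12,0]],
])

```text
clock: 8.98
tcp_pos: [0.561, 0.0943, 0.0948]
eef_rot: [180.0, 0.3, 178.0]
ft_force: [-1.9, -0.5, 15.5]
grip_width: 0.0485
```

send_rows([
  [[0,0,0,0,0,4,0],[0,0,0,0,0,8,0],[0,0,0,0,0,12,0],[0,0,0,0,0,12,0]],
])

```text
clock: 9.32
tcp_pos: [0.561, 0.0942, 0.0949]
eef_rot: [179.9, 0.3, 166.0]
ft_force: [-2.5, -3.2, 15.8]
grip_width: 0.0482
```

send_rows([
  [[0,0,0,0,0,4,0],[0,0,0,0,0,8,0],[0,0,0,0,0,12,0],[0,0,0,0,0,12,0]],
])

```text
clock: 9.65
tcp_pos: [0.561, 0.0941, 0.0949]
eef_rot: [179.9, 0.3, 154.0]
ft_force: [-3.3, -2.3, 15.2]
grip_width: 0.0486
```

send_rows([
  [[0,0,0,0,0,4,0],[0,0,0,0,0,8,0],[0,0,0,0,0,12,0],[0,0,0,0,0,12,0]],
])

```text
clock: 9.98
tcp_pos: [0.5613, 0.0939, 0.094]
eef_rot: [179.8, 0.2, 142.0]
ft_force: [-0.3, -3.3, 8.7]
grip_width: 0.0488
```

send_rows([
  [[0,0,1.5,0,0,1,0],[0,0,3,0,0,2,0],[0,0,4,0,0,3,0],[0,0,4,0,0,3,0]],
])

```text
clock: 10.32
tcp_pos: [0.5619, 0.0929, 0.0921]
eef_rot: [179.8, 0.4, 139.0]
ft_force: [-3.7, -4.3, 19.6]
grip_width: 0.0486
```

```bash
python3 - <<'E'
from h import *
o=get_obs();im=vision.capture("wrist")
print(o['tcp_pos'],o['eef_rot'],o['ft_force'],o['grip_width'],o['moment'])
a=cv2.imread("pics/w7.png")[200:370,180:450]; b=im[200:370,180:450]
cv2.imwrite("pics/w8.png",cv2.resize(np.vstack([a,b]),None,fx=1.7,fy=1.7))
t=vision.capture("side")
cv2.imwrite("pics/s8.png",cv2.resize(t[130:230,270:350],None,fx=6,fy=6,interpolation=cv2.INTER_CUBIC))
E
```

```text
[0.56194883 0.09294722 0.09205251] [179.83690873   0.40315172 139.01278889] [-3.69740809 -4.31888017 19.64142274] 0.048567782681108264 [-1.14670064  0.75129448 -0.56268806]
```

View pics/w8.png

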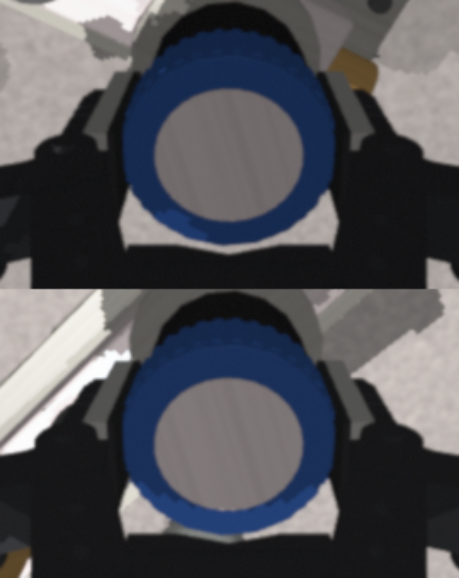

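View pics/s8.png

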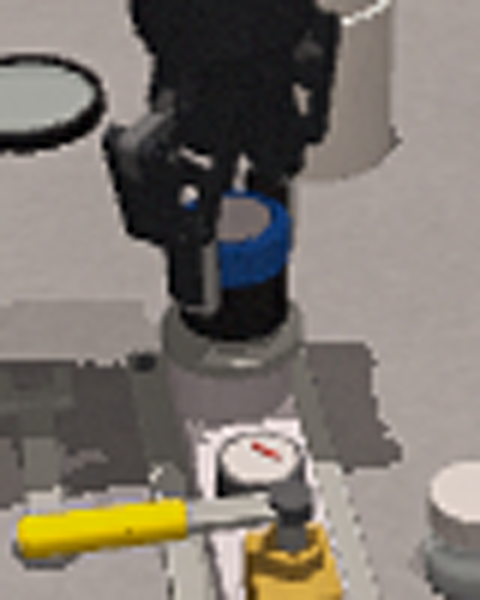

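send_rows([
  [[0,0,0,0,0,3,0],[0,0,0,0,0,6,0],[0,0,0,0,0,6,0]],
])

```text
clock: 10.67
tcp_pos: [0.5615, 0.0934, 0.0898]
eef_rot: [179.8, 0.3, 133.0]
ft_force: [1.5, -5.1, 7.0]
grip_width: 0.0486
```

```bash
python3 - <<'E'
from h import *
o=get_obs()
print(o['tcp_pos'],o['eef_rot'],o['ft_force'],o['moment'])
E
```

```text
[0.56153417 0.09341368 0.08982579] [179.8299518    0.2610502  132.98614749] [ 1.52631524 -5.11992309  6.98979428] [-0.75229742 -0.29655533 -0.03433936]
```

send_rows([
  [[0,0,1,0,0,3,0],[0,0,2.5,0,0,5,0],[0,0,4,0,0,5,0],[0,0,4,0,0,5,0]],
])

```text
clock: 11.0
tcp_pos: [0.5614, 0.0938, 0.0859]
eef_rot: [179.8, 0.2, 128.1]
ft_force: [0.8, -2.6, 9.3]
grip_width: 0.0483
```

```bash
python3 - <<'E'
from h import *
o=get_obs()
print(o['tcp_pos'],o['eef_rot'],o['ft_force'],o['moment'])
E
```

```text
[0.56137323 0.0937546  0.08592596] [179.80694429   0.20588978 128.12667063] [ 0.7978238  -2.64497323  9.25699054] [-0.53985817  0.0426546   0.02096383]
```

send_rows([
  [[0,0,1,0,0,0,0],[0,0,2,0,0,0,0],[0,0,3,0,0,0,0],[0,0,4,0,0,0,0],[0,0,4,0,0,0,0],[0,0,4,0,0,0,0]],
])

```text
clock: 11.5
tcp_pos: [0.5615, 0.0937, 0.0857]
eef_rot: [179.7, 0.3, 128.1]
ft_force: [-8.9, -3.0, 33.9]
grip_width: 0.0484
```

```bash
python3 - <<'E'
from h import *
o=get_obs()
print(o['tcp_pos'],o['eef_rot'],o['ft_force'],o['moment'])
im=vision.capture("wrist")
a=cv2.imread("pics/w7.png")[200:370,180:450]; b=im[200:370,180:450]
cv2.imwrite("pics/w9.png",cv2.resize(np.vstack([a,b]),None,fx=1.7,fy=1.7))
t=vision.capture("side")
cv2.imwrite("pics/s9.png",cv2.resize(t[130:230,270:350],None,fx=6,fy=6,interpolation=cv2.INTER_CUBIC))
E
```

```text
[0.56153239 0.093712   0.0857374 ] [179.71564685   0.31947728 128.13831936] [-8.90503269 -2.99029267 33.92205107] [-0.91160572  2.09943822 -0.10576702]
```

View pics/w9.png

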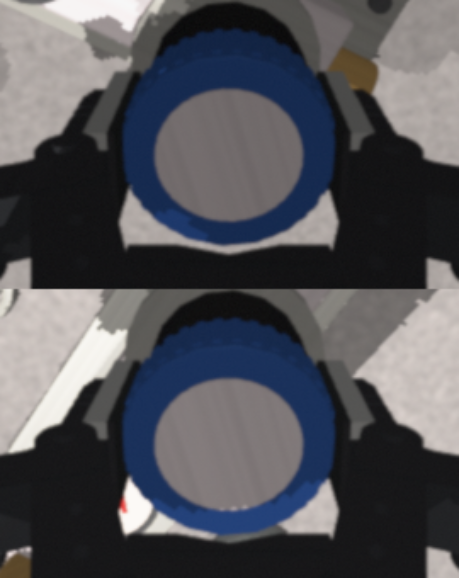

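View pics/s9.png

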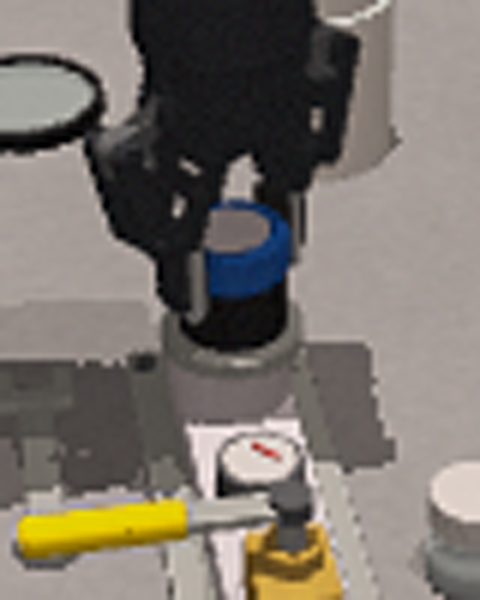

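send_rows([
  [[0.6,-0.8,-0.7,0,0,0,0],[0.6,-0.8,-1.2,0,0,0,0],[0.6,-0.8,-1.2,0,0,0,0],[0.6,-0.8,-1.2,0,0,0,0],[0.6,-0.8,-1.2,0,0,0,0]],
])

```text
clock: 12.02
tcp_pos: [0.5615, 0.0937, 0.0858]
eef_rot: [179.7, 0.3, 128.1]
ft_force: [-2.7, -3.5, 23.8]
grip_width: 0.0486
```

```bash
python3 - <<'E'
from h import *
o=get_obs()
print(o['tcp_pos'],o['eef_rot'],o['ft_force'],o['moment'],o['grip_width'])
im=vision.capture("side");c=cam("side")
# predicted top/bottom of cap head for home vs 2 mm high
for dz in (0,.003,.0105): print(dz,proj(c,[.5595,.0943-.0,.118+dz]))
hsv=cv2.cvtColor(im,cv2.COLOR_BGR2HSV)
for nm,i in (("now",im),("start",cv2.imread("pics/side0.png"))):
    h=cv2.cvtColor(i,cv2.COLOR_BGR2HSV); m=cv2.inRange(h,(100,120,40),(125,255,255)); m[:140]=0;m[215:]=0;m[:,:290]=0;m[:,335:]=0
    ys,xs=np.nonzero(m); print(nm,xs.min(),xs.max(),ys.min(),ys.max(), [ (x,ys[xs==x].max()) for x in range(306,317,2)])
E
```

```text
[0.56148427 0.09371281 0.08583978] [179.66035737   0.34500999 128.13601474] [-2.72782136 -3.46273067 23.82208672] [-0.72645946  0.98220423 -0.01644614] 0.04862360241749412
0 [307.61603652 167.52285501]
0.003 [307.58683754 166.54620806]
0.0105 [307.51337681 164.08909463]
now 304 317 163 179 [(306, np.int64(178)), (308, np.int64(179)), (310, np.int64(179)), (312, np.int64(178)), (314, np.int64(178)), (316, np.int64(176))]
start 298 317 160 175 [(306, np.int64(175)), (308, np.int64(175)), (310, np.int64(175)), (312, np.int64(175)), (314, np.int64(174)), (316, np.int64(173))]
```

```bash
python3 - <<'E'
from h import *
t=vision.capture("top")
cv2.imwrite("pics/top9.png",cv2.resize(t[130:270,240:400],None,fx=4.5,fy=4.5,interpolation=cv2.INTER_CUBIC))
E
```

```text
(no output)
```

View pics/top9.png

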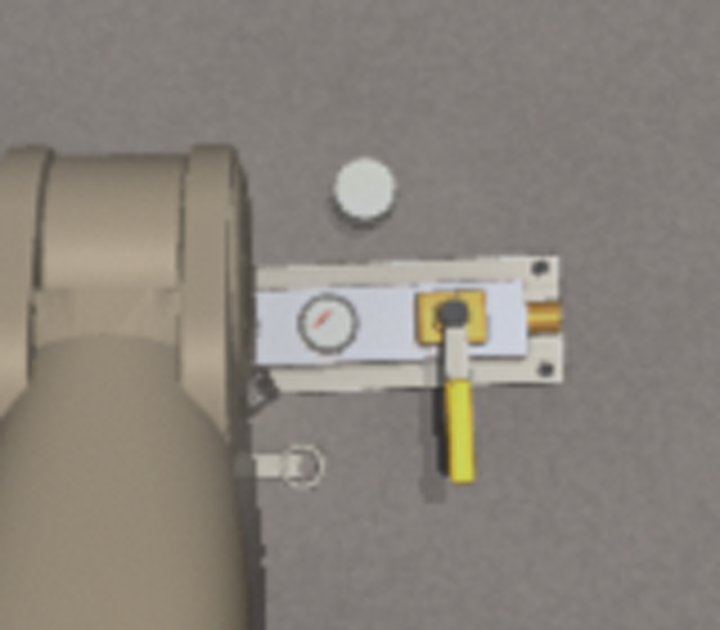

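The top view shows the handle across the pipe, from hub (453,312) to tip (462,480). The jar and wrench are where they started, so I'm handing in.

```bash
python3 - <<'E'
from station import workorder,get_obs
print(workorder.finish_job()); print(get_obs()['tcp_pos'],get_obs()['ft_force'])
E
```

```text
the job is handed in; nothing more can be done
None
the job is handed in; nothing more can be done
```

I closed the valve, then turned the cap clockwise until its keyway dropped over the pin. I pushed the cap home and handed the job in while still holding it down, at about 12 s of the 61 s. No verdict was reported.

- **Valve:** I swept the handle round with the fingers either side of it until it stopped moving and the side force rose to about 12 N. The last top view shows it across the pipe, within about 1° of the expected closed direction.
- **Cap:** The keyway was found between about 56° and 68° of clockwise turn, and the cap went down freely after about 82°. The tool came to rest about 10 mm below where it gripped the cap. At that point the push-back was 9.3 N, which matches the spring at home. Pressing harder, up to 34 N, moved the cap only about 0.2 mm more. The side camera also showed the head 3–4 pixels lower, about 10 mm.
- **Final hold:** The cap was gripped at 48.6 mm, with about 24 N of push-back and a tilt of about 0.5°.
- **Bystanders:** The jar and wrench showed no visible shift in the last top view. I did not measure the other bystanders again, but the arm went nowhere near them.

Two checks were less clean:
- The drop measured from the pin stop to home was 9.1 mm rather than 10 mm. I put this down to the cap tilting slightly on the pin.
- The tool sat about 2 mm to the +x side of the seat position I measured with the cameras. The spigot's 1.2 mm play should keep the cap within the 3 mm limit.

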